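Swivel the customer display and relock its index plunger

ROBOT

A 6-joint arm with a two-finger parallel gripper is mounted at the origin on the work surface; the furniture and walls round the work are solid. World frame = base frame: x ahead of the robot, y to its left, z up, the work surface at z = 0. Lengths are in m, angles in degrees, forces in N, time in s.
With the tool pointing down it reaches from about 0.4 to 0.825 m from the base axis. Payload 7 kg.
Tool frame: the origin (TCP) lies midway between the tips of the shut fingers; the grasp point (between the pads) lies 19 mm behind it; z points along the fingers, y is the line along which they close (so a half turn about z gives the same grasp; the last joint's range is limited). The gripper opens to 88 mm and grips with 3 to 60 N. Pads are 19 mm wide; open, the fingers measure 130 mm over their backs; the gripper's body (78 mm by 193 mm) begins 47 mm behind the grasp point.
Start: joints at [-56.431, 20.546, 0.682, 0, -70.136, -16.507], TCP at [0.198, -0.645, 0.227] pointing down, gripper open.
Joint ranges: [-176.03, 176.03], [-82.01, 121.73], [-58.28, 71.71], [-173.87, 95.51], [-174.79, -0.11], [-173.66, 173.66]. Speed limits (degrees/s): [136.94, 136.94, 172.46, 180, 180, 180].

INTERFACE

Orientations are given as [roll, pitch, yaw] about the fixed x, y, z axes, in that order (R = Rz(yaw) Ry(pitch) Rx(roll)).
In Python, from plant import * gives the robot as it stands.
- The arm moves only by the tool move_arm, never from a script. Its argument "commands" is a list of rows, each a list of 7 numbers: the shift along the world's x, y, z in mm, then the turn, a rotation vector about the world's x, y, z in degrees, then the opening in per cent of the stroke, from 0 (shut) to 100 (fully open). In form: [[x, y, z, rx, ry, rz, fingers], ...]. A call has 1 to 20 rows; each row shifts and turns the commanded pose from where the row before left it; what a row does not reach is not made up. A row lasts 1/10 s, in which the tool goes at most 50 mm and 8.59 degrees, less where a joint would pass 70% of its speed; a pose out of reach is approached as far as the arm can. A call with a gripper value outside its range is refused whole. The fingers move at their own pace and stop on an object; "squeeze" is the grip in N (left out, the last holds). Time passes only in rows, so rows that do not move let the fingers close. It gives the time, the measured TCP pose, the force and the opening at its end, in the units of the state.
- get_state(): the state, without advancing time (a new reading comes with each control period).
- capture(name): name is "side" or "top"; returns a dict with "frame" (420x560x3 uint8, blue, green, red), "camera_matrix" (3x3 intrinsics, pixels), "dist_coeffs" ([k1, k2, p1, p2, k3] as OpenCV has them; the pictures are not rectified), "world_to_cam" (4x4, takes a point from world to camera coordinates). Camera axes: x right, y up, looking along -z (the intrinsics and any distortion apply to the point x, -y, -z); pixel columns grow to the right and rows downward; lengths in m; the calibration is good to about 2 mm. A picture is of the moment at which its call begins. There is no depth.
- close_job(): hands the job in, once; it reports no verdict.
The state is a dict: "time_s": time; "joints": joint angles; "qd": joint speeds; "joint_torque": joint torques, N m; "tcp_pos": TCP position; "eef_rot": TCP orientation; "contact_force": force on the tool from outside, world axes, zero at the start; "moment": the same for the moment, N m; "gripper_width": finger opening in m.
Only numpy, scipy, OpenCV 4.12 (cv2) and the standard library are available. Lean on these libraries where they do the work, as an engineer would, in place of code of your own. Each camera call takes 0.05 s, during which the arm holds its last target. There are 200 camera calls.

TASK

The customer display on the desk stands on a swivel base that is locked by the plunger with the red T-handle. Pull the plunger up and twist it so that it stays out by itself when you let go, swivel the display as far as it goes towards the side where the spotted mug stands, then twist the handle back so that the plunger drops in and locks the base. Leave the mug where it is.

Things in the scene. Friction and masses are not known exactly. Their poses are not given: they have to be found in the camera images.
- plunger_handle (a point): Centre of the red T-handle, 88 mm above the desk when locked: a bar 16 mm thick (x axis), 46 mm long (y), 24 mm high, z up. Grip it across its thickness from above; 28 mm below its centre lies the top of the slotted 30 mm steel collar. It stands on a fixed grey bracket at the turntable's rim, 120 mm from the swivel axis. Let go within 10 degrees of its starting direction, it drops back into its slot.
- plunger (a joint): How far the plunger is pulled out, m: 0 locked, 0.013 resting on the collar, about 0.009 if its pin stands between two turntable slots, 0.026 fully out. Spring and weight (6 to 10 N) pull it down. From 0.014 up (0.018 is best) the handle turns freely, up to 80 degrees either way; turned 40 to 75 degrees (60 is best) and let go, it rests on the collar and stays out.
- display_grip (a point): Point in the display's cream housing on the vertical swivel axis, 93 mm above the desk; the housing's top is at 114 mm. It is about 30 mm deep (x) and 104 mm wide (y), z up; the screen faces -x. Grip it front to back from above and turn it about this vertical. It is fixed on an aluminium turntable, 272 mm across, top 23 mm above the desk, and turns with it.
- swivel (a joint): Angle of turntable and display, rad, about 0 at the start. Positive is anticlockwise from above: the screen turns to the robot's right (-y); negative turns it to the left (+y). Stops at -1.047 and 1.047 (60 degrees). The pin's slots let it lock anywhere from 0.873 to 1.047 (50 to 60 degrees) on either side, or at 0. It turns easily and stays where it is left.
- mug: White spotted mug, 82x114x91 mm with its handle, origin at the centre of its underside, z up. It stands to the left (+y) or to the right (-y) of the swivel base, over 0.2 m from the robot's middle line; a roll of tape stands on the other side.

How it is judged (in metres and radians):
On the way, in this order (a step that is already met when the one before it is completed fails the run):
1. the plunger is pulled and twisted, and stays out with the fingers touching nothing (value of joint plunger above 0.0105 m and contact force between the fingers and anything else below 0.2 N), for 0.2 s.
2. with the plunger held out, the display is swivelled to the mug's side (value of joint plunger above 0.0105 m and ((world y of mug above 0.2 m and value of joint swivel below -0.84 rad) or (world y of mug below -0.2 m and value of joint swivel above 0.84 rad))), for 0.2 s.
At the end, for the whole second after the job is handed in: The plunger is down in its slot (less than 4 mm out) and the display is swivelled to the mug's side by at least 48 degrees (the stop is at 60) (value of joint plunger below 0.004 m and ((world y of mug above 0.2 m and value of joint swivel below -0.84 rad) or (world y of mug below -0.2 m and value of joint swivel above 0.84 rad))); the robot touches nothing.
It fails at once if the mug is pushed more than 30 mm (distance of mug from where it was at the start of the episode above 0.03 m).
It also fails if it takes over 54 s, if anything falls off the work surface, if the arm or the gripper's body presses on something with over 40 N, if the wrist force passes 120 N, or if a joint passes its speed limit or range.

## Working session

There is one attempt and no reset: what is moved stays moved. The work goes in short steps, Python scripts to look and compute and a tool call to move; the robot and the scene stay as the last step left them, time stands still between calls to the robot, and variables do not carry over. Pictures are saved under pics/ and viewed, on a budget of 10 in all, crops included, one or two more only if the job needs it, and the job is handed in when it is done.

Besides the shell and the picture viewer there is one more tool, called after "Emit:" as a command line: name --pt "numbers of a row" for each row, then --argument value for the rest. move_arm: Moves the arm, as the interface text tells. Its arguments: {"type":"object","properties":{"commands":{"type":"array"},"squeeze":{"type":"number"}},"required":["commands"]}

```bash
mkdir -p pics
python3 - <<'E'
from plant import *
import cv2,pickle
print(get_state())
for n in("top","side"):
    c=capture(n); cv2.imwrite(f"pics/{n}0.png",c["frame"]); pickle.dump(c,open(f"{n}0.pkl","wb"))
E
```

```text
{'time_s': 0.0, 'joints': array([-5.64284519e+01,  2.05912663e+01,  6.34165987e-01, -1.92186076e-02,
       -7.01346060e+01, -1.65064581e+01]), 'qd': array([-0.00023958, -0.00788069,  0.0486853 , -0.0259183 , -0.03818258,
        0.01642701]), 'joint_torque': array([ 2.99754516e-03, -5.82716417e+01,  2.93052417e+01,  6.99702457e+00,
        6.89351640e-03, -1.69596965e-04]), 'tcp_pos': array([ 0.19791156, -0.64483564,  0.22563039]), 'eef_rot': array([ 1.79906940e+02, -8.73617115e-03, -1.62941448e+02]), 'contact_force': array([-0.03264263,  0.06687137, -0.33131438]), 'moment': array([ 0.05209937,  0.05321216, -0.00182309]), 'gripper_width': 0.087679054635343}
```

View pics/top0.png

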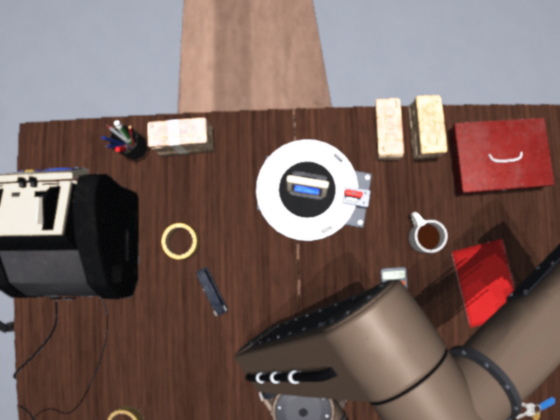

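View pics/side0.png

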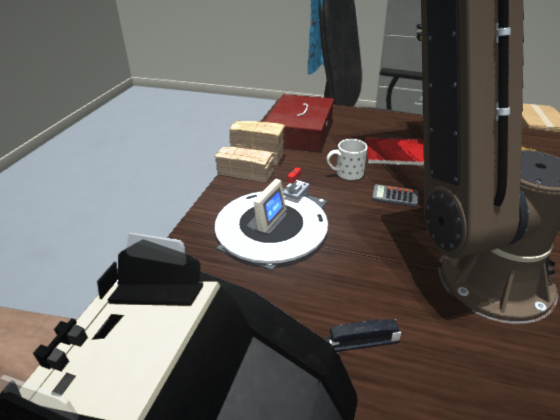

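Top view: red handle near (354,197), display near (308,185), mug near (428,235), tape near (180,240). Side view: red handle near (294,175), display near (270,207), mug near (350,160).

```bash
cat > h.py <<'E'
import cv2,numpy as np,pickle
def ray(c,uv):
    n=cv2.undistortPoints(np.float64([[uv]]),c["camera_matrix"],c["dist_coeffs"])[0,0]
    W=c["world_to_cam"];R=W[:3,:3];o=-R.T@W[:3,3]
    d=R.T@np.array([n[0],-n[1],-1]);return o,d/np.linalg.norm(d)
def plane(c,uv,z):
    o,d=ray(c,uv);return o+d*(z-o[2])/d[2]
def tri(c1,u1,c2,u2):
    A=np.zeros((3,3));b=np.zeros(3)
    for o,d in(ray(c1,u1),ray(c2,u2)):
        P=np.eye(3)-np.outer(d,d);A+=P;b+=P@o
    p=np.linalg.solve(A,b);return p,[np.linalg.norm((np.eye(3)-np.outer(d,d))@(p-o)) for o,d in(ray(c1,u1),ray(c2,u2))]
def blobs(m,roi,amin=15):
    x0,y0,x1,y1=roi;k=np.zeros_like(m);k[y0:y1,x0:x1]=m[y0:y1,x0:x1]
    n,l,s,c=cv2.connectedComponentsWithStats(k)
    return [(s[i].tolist(),c[i].round(2).tolist(),cv2.minAreaRect(np.argwhere(l==i)[:,::-1].astype(np.float32))) for i in range(1,n) if s[i,4]>=amin]
def red(f):
    h=cv2.cvtColor(f,cv2.COLOR_BGR2HSV);return (((h[...,0]<8)|(h[...,0]>172))&(h[...,1]>140)&(h[...,2]>80)).astype(np.uint8)
def cream(f):
    h=cv2.cvtColor(f,cv2.COLOR_BGR2HSV);return ((h[...,0]>8)&(h[...,0]<32)&(h[...,1]>35)&(h[...,2]>130)).astype(np.uint8)
E
python3 - <<'E'
from h import *
t,s=[pickle.load(open(n+"0.pkl","rb")) for n in("top","side")]
rt=blobs(red(t["frame"]),(335,175,375,215));rs=blobs(red(s["frame"]),(275,155,310,195))
print(rt,rs)
print("tri",tri(t,rt[0][1],s,rs[0][1]),"plane",plane(t,rt[0][1],.1), plane(s,rs[0][1],.088))
ct=blobs(cream(t["frame"]),(270,160,340,215));cs=blobs(cream(s["frame"]),(235,175,300,240))
print(ct,cs)
for b in ct: print(plane(t,b[1],.114),[plane(t,p,.114).round(4).tolist() for p in cv2.boxPoints(b[2])])
print("mug",plane(t,(428,237),.09),"tape",plane(t,(180,240),.02))
# white turntable ring
f=t["frame"];h=cv2.cvtColor(f,cv2.COLOR_BGR2HSV);m=((h[...,1]<40)&(h[...,2]>190)).astype(np.uint8)
k=np.zeros_like(m);k[130:250,245:370]=m[130:250,245:370]
c=max(cv2.findContours(k,0,1)[0],key=cv2.contourArea);hull=cv2.convexHull(c);e=cv2.fitEllipse(hull);print(e,plane(t,e[0],.023))
a=cv2.resize(f[150:260,240:460],None,fx=3.6,fy=3.6,interpolation=2)
b=cv2.resize(s["frame"][130:270,190:400],None,fx=3.6,fy=3.6,interpolation=2)[:200]
cv2.imwrite("pics/c0.png",a)
E
```

```text
[([345, 190, 17, 8, 62], [353.11, 193.9], ((352.89599609375, 193.57199096679688), (16.09969139099121, 5.277120590209961), 10.30484676361084))] [([288, 167, 13, 16, 130], [293.82, 174.45], ((294.0000305175781, 174.5), (9.192387580871582, 17.677669525146484), 45.0))]
tri (array([ 0.49101409, -0.14005944,  0.09083025]), [np.float64(5.954304561827487e-05), np.float64(5.954304561831106e-05)]) plane [ 0.48973789 -0.13918711  0.1       ] [ 0.49230871 -0.14444616  0.088     ]
[] []
mug [ 0.37538112 -0.32632297  0.09      ] tape [0.38959828 0.32176882 0.02      ]
((310.593017578125, 190.08070373535156), (99.44950103759766, 112.47891998291016), 99.04859161376953) [ 0.51371404 -0.03334369  0.023     ]
```

View pics/c0.png

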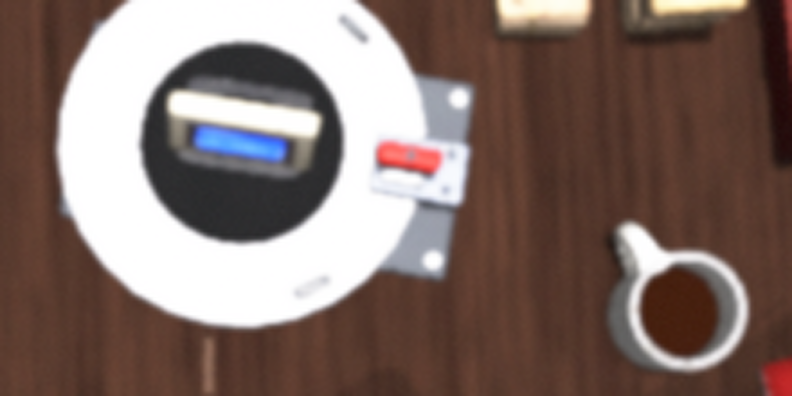

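The crop shows the display's top edge from (170,90)–(322,108) in the far line to (168,115)–(320,135) in the near line. The red bar is at (408,156), tilted like the display, and the mug is on the right (-y), so the swivel must be positive.

Run:
```python
from h import *
t,s=[pickle.load(open(n+"0.pkl","rb")) for n in("top","side")]
U=lambda x,y:(x/3.6+240-.36,y/3.6+150-.36)
P=[plane(t,U(*p),.114) for p in[(168,89),(322,107),(320,138),(167,117)]]
print(np.round(P,4).tolist(),np.mean(P,0)); d=P[1]-P[0];print("yaw disp",np.degrees(np.arctan2(d[0],-d[1])))
f=t["frame"];g=cv2.cvtColor(f,cv2.COLOR_BGR2GRAY)
k=np.zeros_like(g);k[130:250,250:365]=(g[130:250,250:365]>170)
c=max(cv2.findContours(k,0,1)[0],key=cv2.contourArea)[:,0]
pts=np.array([plane(t,p,.023)[:2] for p in c])
A=np.c_[2*pts,np.ones(len(pts))]
sel=np.ones(len(pts),bool)
for i in range(15):
    x=np.linalg.lstsq(A[sel],(pts**2).sum(1)[sel],rcond=None)[0];r=np.sqrt(x[2]+x[0]**2+x[1]**2)
    e=abs(np.hypot(*(pts-x[:2]).T)-r);sel=e<max(.003,np.median(e))
print("ring",x[:2],r,sel.sum(),len(pts))
m=red(f);rr=blobs(m,(335,175,375,215))[0][2]
for a,b in[((377,146),(441,153)),((377,165),(440,173))]:
    a,b=plane(t,U(*a),.1),plane(t,U(*b),.1);print(a,b,np.degrees(np.arctan2((b-a)[0],-(b-a)[1])),np.linalg.norm(b-a))
# side blob corners on top plane
print(blobs(red(s["frame"]),(275,155,310,195))[0][2])
```

```text
[[0.5424, 0.0275, 0.114], [0.5264, -0.0792, 0.114], [0.5047, -0.077, 0.114], [0.5227, 0.0287, 0.114]] [ 0.52404989 -0.02500494  0.114     ]
yaw disp -8.550570614899723
ring [ 0.51706345 -0.02391112] 0.13650023680008624 271 300
[ 0.4998304  -0.11748241  0.1       ] [ 0.49352957 -0.16220438  0.1       ] -8.019558819109013 0.04516364781411902
[ 0.4864057  -0.11694808  0.1       ] [ 0.47942965 -0.16088267  0.1       ] -9.02226477325632 0.04448498099255341
((294.0000305175781, 174.5), (9.192387580871582, 17.677669525146484), 45.0)
```

Emit:
move_arm --pt "14.65 25.2 0 0 0 3.225 100" --pt "14.65 25.2 0 0 0 3.225 100" --pt "14.65 25.2 0 0 0 3.225 100" --pt "14.65 25.2 0 0 0 3.225 100" --pt "14.65 25.2 0 0 0 3.225 100" --pt "14.65 25.2 0 0 0 3.225 100" --pt "14.65 25.2 0 0 0 3.225 100" --pt "14.65 25.2 0 0 0 3.225 100" --pt "14.65 25.2 0 0 0 3.225 100" --pt "14.65 25.2 0 0 0 3.225 100" --pt "14.65 25.2 0 0 0 3.225 100" --pt "14.65 25.2 0 0 0 3.225 100" --pt "14.65 25.2 0 0 0 3.225 100" --pt "14.65 25.2 0 0 0 3.225 100" --pt "14.65 25.2 0 0 0 3.225 100" --pt "14.65 25.2 0 0 0 3.225 100" --pt "14.65 25.2 0 0 0 3.225 100" --pt "14.65 25.2 0 0 0 3.225 100" --pt "14.65 25.2 0 0 0 3.225 100" --pt "14.65 25.2 0 0 0 3.225 100"

```text
time_s: 2.1
tcp_pos: [0.4912, -0.1401, 0.2264]
eef_rot: [180.0, 0.0, -98.3]
contact_force: [0.5, 0.2, -0.8]
gripper_width: 0.0877
```

Emit:
move_arm --pt "0 0 -30 0 0 0 100" --pt "0 0 -30 0 0 0 100" --pt "0 0 -20 0 0 0 100" --pt "0 0 0 0 0 0 100" --pt "0 0 0 0 0 0 100"

```text
time_s: 2.6
tcp_pos: [0.4911, -0.1414, 0.1469]
eef_rot: [180.0, -0.0, -98.4]
contact_force: [0.6, -1.0, -0.2]
gripper_width: 0.0879
```

Run:
```python
from plant import *
from h import *
s=get_state();print(s["tcp_pos"],s["eef_rot"],s["joints"],s["contact_force"],s["gripper_width"])
a,b=capture("side"),capture("top")
x=cv2.resize(a["frame"][60:270,180:400],None,fx=2.6,fy=2.6,interpolation=2)
cv2.imwrite("pics/1.png",x)
```

```text
[ 0.49113719 -0.14140622  0.14688   ] [ 1.79969379e+02 -2.93244661e-02 -9.84240443e+01] [ 5.99608747e+00  9.13657018e+00 -2.61666276e+01  2.54447091e-02
 -5.47337639e+01 -1.44348375e+01] [ 0.63745765 -0.95125611 -0.17778776] 0.08787148084202387
```

View pics/1.png

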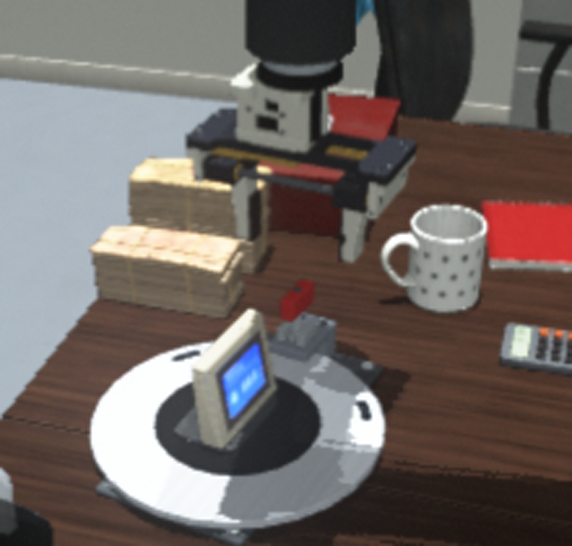

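Fingers straddle the handle (finger tips (248,235) and (352,255), handle at (297,300)). Going down and gripping.

Emit:
move_arm --pt "0 0 -20 0 0 0 100" --pt "0 0 -20 0 0 0 100" --pt "0 0 -20 0 0 0 60" --pt "0 0 -16 0 0 0 50" --pt "0 0 0 0 0 0 40" --pt "0 0 0 0 0 0 30" --pt "0 0 0 0 0 0 20" --pt "0 0 0 0 0 0 10" --pt "0 0 0 0 0 0 0" --pt "0 0 0 0 0 0 0" --squeeze 10

```text
time_s: 3.7
tcp_pos: [0.4913, -0.1412, 0.071]
eef_rot: [-180.0, 0.0, -98.4]
contact_force: [0.1, 1.0, -0.1]
gripper_width: 0.0293
```

Emit:
move_arm --pt "0 0 0 0 0 0 0" --pt "0 0 0 0 0 0 0" --pt "0 0 0 0 0 0 0" --pt "0 0 0 0 0 0 0"

```text
time_s: 4.1
tcp_pos: [0.4918, -0.1412, 0.0708]
eef_rot: [-179.9, 0.0, -98.4]
contact_force: [2.7, 0.5, -0.2]
gripper_width: 0.0158
```

Emit:
move_arm --pt "0.5 0 0 0 0 0 0" --pt "0 0 0 0 0 0 0" --pt "0 0 3 0 0 0 0" --pt "0 0 3 0 0 0 0" --pt "0 0 3 0 0 0 0" --pt "0 0 3 0 0 0 0" --pt "0 0 3 0 0 0 0" --pt "0 0 3 0 0 0 0" --pt "0 0 0.5 0 0 0 0" --pt "0 0 0 0 0 0 0" --pt "0 0 0 0 0 0 0" --squeeze 40

```text
time_s: 5.2
tcp_pos: [0.4918, -0.1412, 0.0886]
eef_rot: [-180.0, 0.0, -98.5]
contact_force: [6.1, 1.2, -8.6]
gripper_width: 0.0155
```

Emit:
move_arm --pt "0.5 0 0 0 0 0 0" --pt "0.5 0 0 0 0 0 0" --pt "0 0 0 0 0 0 0"

```text
time_s: 5.5
tcp_pos: [0.492, -0.1412, 0.0885]
eef_rot: [179.9, 0.0, -98.5]
contact_force: [4.8, -0.4, -10.4]
gripper_width: 0.016
```

Emit:
move_arm --pt "1 0 0 0 0 0 0" --pt "0 0 0 0 0 5 0" --pt "0 0 0 0 0 5 0" --pt "0 0 0 0 0 5 0" --pt "0 0 0 0 0 0 0"

```text
time_s: 6.0
tcp_pos: [0.4923, -0.1413, 0.0885]
eef_rot: [179.9, 0.0, -83.4]
contact_force: [1.3, 1.0, -8.4]
gripper_width: 0.0159
```

Turning freely; continue to 60°.

Emit:
move_arm --pt "0 0 0 0 0 5 0" --pt "0 0 0 0 0 5 0" --pt "0 0 0 0 0 5 0" --pt "0 0 0 0 0 5 0" --pt "0 0 0 0 0 5 0" --pt "0 0 0 0 0 5 0" --pt "0 0 0 0 0 5 0" --pt "0 0 0 0 0 5 0" --pt "0 0 0 0 0 5 0" --pt "0 0 0 0 0 0 0" --pt "0 0 0 0 0 0 0"

```text
time_s: 7.1
tcp_pos: [0.4927, -0.1412, 0.0887]
eef_rot: [179.9, 0.1, -38.7]
contact_force: [0.3, 1.9, -8.7]
gripper_width: 0.0157
```

Emit:
move_arm --pt "0 0 -2 0 0 0 0" --pt "0 0 -2 0 0 0 0" --pt "0 0 -1 0 0 0 0" --pt "0 0 0 0 0 0 0" --pt "0 0 0 0 0 0 0"

```text
time_s: 7.6
tcp_pos: [0.4929, -0.1413, 0.0839]
eef_rot: [180.0, 0.1, -38.5]
contact_force: [-3.0, 0.9, -5.7]
gripper_width: 0.0154
```

Resting on the collar, so release it to about 45 mm opening, wait, then look.

Emit:
move_arm --pt "0 0 0 0 0 0 22" --pt "0 0 0 0 0 0 30" --pt "0 0 0 0 0 0 50" --pt "0 0 0 0 0 0 50" --pt "0 0 0 0 0 0 50" --pt "0 0 0 0 0 0 50" --pt "0 0 0 0 0 0 50" --pt "0 0 0 0 0 0 50"

```text
time_s: 8.4
tcp_pos: [0.4936, -0.1413, 0.0841]
eef_rot: [-180.0, -0.0, -38.4]
contact_force: [0.2, 1.3, -0.7]
gripper_width: 0.0439
```

Emit:
move_arm --pt "0 0 20 0 0 0 50" --pt "0 0 30 0 0 0 50" --pt "0 0 40 0 0 0 50" --pt "0 0 0 0 0 0 50"

```text
time_s: 8.8
tcp_pos: [0.4967, -0.1416, 0.1793]
eef_rot: [-179.7, -0.4, -38.4]
contact_force: [0.1, -0.3, -0.3]
gripper_width: 0.0439
```

Run:
```python
from plant import *
from h import *
s=get_state();print(s["time_s"],s["tcp_pos"],s["eef_rot"],s["contact_force"],s["gripper_width"])
a=capture("side")
for b in blobs(red(a["frame"]),(275,155,310,195)): print(b)
x=cv2.resize(a["frame"][60:270,180:400],None,fx=2.6,fy=2.6,interpolation=2)
cv2.imwrite("pics/2.png",x)
```

```text
8.8 [ 0.49672176 -0.14158119  0.17934191] [-179.72465901   -0.42327198  -38.37535971] [ 0.14400142 -0.33456831 -0.30286684] 0.04387247437729437
([287, 163, 15, 16, 150], [294.03, 170.79], ((294.1689147949219, 170.7635040283203), (18.36712646484375, 9.648553848266602), 35.53767395019531))
```

View pics/2.png

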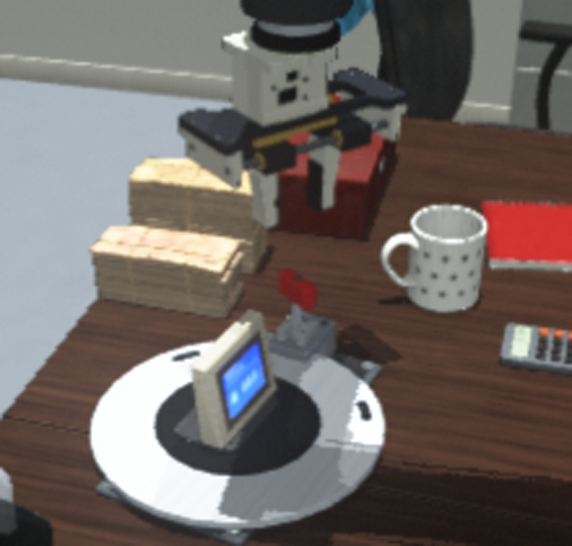

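Handle stays up and twisted (at (298,288)). Check the swivel axis by a second means.

Run:
```python
from h import *
t,s=[pickle.load(open(n+"0.pkl","rb")) for n in("top","side")]
def circ(c,mask,z,tol=.003,name=""):
    k=max(cv2.findContours(mask,0,1)[0],key=cv2.contourArea)[:,0]
    p=np.array([plane(c,q,z)[:2] for q in k]);A=np.c_[2*p,np.ones(len(p))];sel=np.ones(len(p),bool)
    for i in range(20):
        x=np.linalg.lstsq(A[sel],(p**2).sum(1)[sel],rcond=None)[0];r=np.sqrt(x[2]+x[0]**2+x[1]**2)
        e=abs(np.hypot(*(p-x[:2]).T)-r);sel=e<max(tol,np.median(e))
    print(name,x[:2].round(4),r.round(4),sel.sum(),len(p))
def roi(m,b):
    k=np.zeros(m.shape,np.uint8);k[b[1]:b[3],b[0]:b[2]]=m[b[1]:b[3],b[0]:b[2]];return k
gt,gs=[cv2.cvtColor(c["frame"],cv2.COLOR_BGR2GRAY) for c in(t,s)]
circ(t,roi(gt<70,(275,158,340,222)),.023,name="top black")
circ(t,roi(gt>170,(250,130,345,250)),.023,name="top ring")
for th in(110,140,170):circ(s,roi(gs>th,(205,180,335,268)),.023,name="side ring")
circ(s,roi(gs<60,(230,195,315,250)),.023,name="side black")
U=lambda x,y:(x/3.6+240-.36,y/3.6+150-.36)
print("bolts",[plane(t,U(*p),.02).round(4).tolist() for p in[(459,97),(433,260)]])
```

```text
top black [ 0.517  -0.0231] 0.0714 151 151
top ring [ 0.5172 -0.0231] 0.1361 221 286
side ring [ 0.5146 -0.02  ] 0.1376 201 356
side ring [ 0.5143 -0.0214] 0.1362 221 301
side ring [ 0.5146 -0.0223] 0.1352 228 431Traceback (most recent call last):
  File "<stdin>", line 16, in <module>
  File "<stdin>", line 4, in circ
ValueError: max() iterable argument is empty
```

Emit:
move_arm --pt "2 10 3 0 0 -6 70" --pt "2 10 3 0 0 -6 70" --pt "2 10 0 0 0 -6 70" --pt "2 10 0 0 0 -6 70" --pt "2 10 0 0 0 -6 70" --pt "2 10 0 0 0 -6 70" --pt "2 10 0 0 0 -6 70" --pt "2 10 0 0 0 -6 70" --pt "2 10 0 0 0 -6 70" --pt "2 10 0 0 0 -6 70" --pt "3.5 17.5 0 0 0 0 70" --pt "0 0 0 0 0 0 70" --pt "0 0 0 0 0 0 70"

```text
time_s: 10.15
tcp_pos: [0.5165, -0.0237, 0.1792]
eef_rot: [179.9, -0.0, -98.4]
contact_force: [0.3, 0.2, -0.5]
gripper_width: 0.0614
```

Emit:
move_arm --pt "0 0 -20 0 0 0 70" --pt "0 0 -20 0 0 0 70" --pt "0 0 -15 0 0 0 70" --pt "0 0 -15 0 0 0 70" --pt "0 0 -15 0 0 0 70" --pt "0 0 -10 0 0 0 70" --pt "0 0 -10 0 0 0 70" --pt "0 0 0 0 0 0 30" --pt "0 0 0 0 0 0 20" --pt "0 0 0 0 0 0 10" --pt "0 0 0 0 0 0 10" --pt "0 0 0 0 0 0 10" --pt "0 0 0 0 0 0 10" --pt "0 0 0 0 0 0 10" --squeeze 15

```text
time_s: 11.55
tcp_pos: [0.5203, -0.0235, 0.0759]
eef_rot: [-179.7, 0.1, -98.4]
contact_force: [11.2, -2.6, -6.4]
gripper_width: 0.0219
```

Emit:
move_arm --pt "2 -0.3 0 0 0 0 10" --pt "2 -0.3 0 0 0 0 10" --pt "0 0 0 0 0 0 10" --pt "0 0 0 0 0 0 10"

```text
time_s: 11.95
tcp_pos: [0.5203, -0.0239, 0.0757]
eef_rot: [179.9, 0.0, -98.4]
contact_force: [-4.8, 5.2, 8.2]
gripper_width: 0.0213
```

Emit:
move_arm --pt "-1 -0.5 0 0 0 3 10" --pt "0 0 0 0 0 4 10" --pt "0 0 0 0 0 4 10" --pt "0 0 0 0 0 4 10" --pt "0 0 0 0 0 0 10" --pt "0 0 0 0 0 0 10"

```text
time_s: 12.55
tcp_pos: [0.5204, -0.023, 0.0757]
eef_rot: [-179.9, 0.1, -83.4]
contact_force: [-2.4, 12.1, 6.0]
gripper_width: 0.0215
```

Emit:
move_arm --pt "0 1 0 0 0 4 10" --pt "0 0.5 0 0 0 4 10" --pt "0 0 0 0 0 4 10" --pt "0 0 0 0 0 4 10" --pt "0 0 0 0 0 4 10" --pt "0 0 0 0 0 0 10"

```text
time_s: 13.15
tcp_pos: [0.5201, -0.0216, 0.0757]
eef_rot: [-179.9, 0.1, -63.3]
contact_force: [-4.2, 12.9, 7.3]
gripper_width: 0.0219
```

Emit:
move_arm --pt "-0.2 1.5 0 0 0 4 10" --pt "-0.2 0.5 0 0 0 4 10" --pt "-0.2 0.3 0 0 0 4 10" --pt "-0.2 0.3 0 0 0 4 10" --pt "0 0 0 0 0 4 10" --pt "0 0 0 0 0 3 10" --pt "0 0 0 0 0 0 10"

```text
time_s: 13.85
tcp_pos: [0.5192, -0.0203, 0.0757]
eef_rot: [-180.0, 0.0, -40.3]
contact_force: [-2.5, 4.0, 5.4]
gripper_width: 0.0218
```

Run:
```python
from plant import *
from h import *
s=get_state();print(s["time_s"],s["tcp_pos"],s["eef_rot"],s["contact_force"],s["moment"],s["gripper_width"])
a=capture("side")
x=cv2.resize(a["frame"][60:270,180:400],None,fx=2.6,fy=2.6,interpolation=2)
cv2.imwrite("pics/3.png",x)
```

```text
13.85 [ 0.51919082 -0.02027205  0.07569358] [-1.79968549e+02  1.05712673e-02 -4.03290009e+01] [-2.47048428  4.02716599  5.37862482] [ 1.13467812  1.2699532  -0.11956816] 0.021810384177299257
```

View pics/3.png

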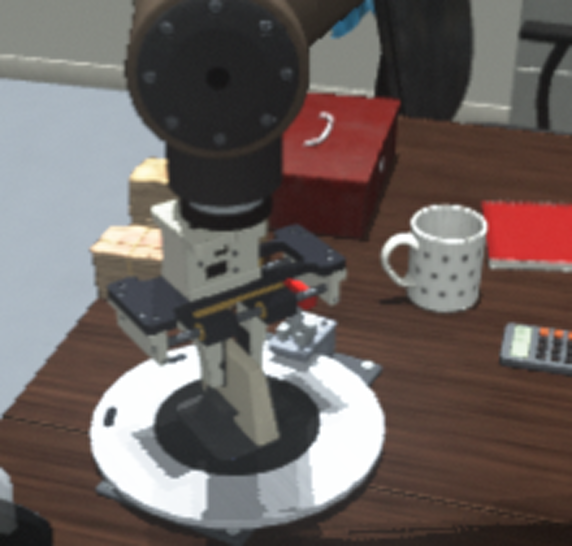

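The display is turned about 58°, and the handle is still up (red at (300,290), behind the finger). Press gently to the stop, then release.

Emit:
move_arm --pt "0 0 0 0 0 1.5 10" --pt "0 0 0 0 0 1 10" --pt "0 0 0 0 0 0 10" --pt "0 0 0 0 0 0 10"

```text
time_s: 14.3
tcp_pos: [0.5194, -0.0204, 0.0757]
eef_rot: [-180.0, -0.0, -38.0]
contact_force: [-0.6, 2.6, 5.8]
gripper_width: 0.0216
```

Run:
```python
from plant import *
s=get_state();print(s["time_s"],s["tcp_pos"],s["eef_rot"],s["contact_force"],s["moment"])
```

```text
14.3 [ 0.51940272 -0.02042037  0.07565194] [-1.79957341e+02 -6.31567622e-03 -3.79554183e+01] [-0.58946658  2.64877235  5.82048196] [ 0.98695455  1.02499297 -0.43645878]
```

Emit:
move_arm --pt "0 0 0 0 0 0 40" --pt "0 0 0 0 0 0 60" --pt "0 0 0 0 0 0 60" --pt "0 0 0 0 0 0 60" --pt "0 0 0 0 0 0 60" --pt "0 0 20 0 0 0 60" --pt "0 0 30 0 0 0 60" --pt "0 0 30 0 0 0 60" --pt "0 0 20 0 0 0 60" --pt "0 0 0 0 0 0 60" --pt "0 0 0 0 0 0 60"

```text
time_s: 15.4
tcp_pos: [0.5192, -0.0207, 0.1752]
eef_rot: [-179.9, -0.0, -38.0]
contact_force: [0.9, 0.3, 0.3]
gripper_width: 0.052
```

Emit:
move_arm --pt "-2.6 -12 0 0 0 0 60" --pt "-2.6 -12 0 0 0 0 60" --pt "-2.6 -12 0 0 0 0 60" --pt "-2.6 -12 0 0 0 0 60" --pt "-2.6 -12 0 0 0 0 60" --pt "-2.6 -12 0 0 0 0 60" --pt "-2.6 -12 0 0 0 0 60" --pt "-2.6 -12 0 0 0 0 60" --pt "-2.6 -12 0 0 0 0 60" --pt "-2.3 -12.6 0 0 0 0 60" --pt "0 0 0 0 0 0 60" --pt "0 0 0 0 0 0 60"

```text
time_s: 16.6
tcp_pos: [0.4935, -0.1418, 0.175]
eef_rot: [-180.0, 0.0, -38.0]
contact_force: [-0.3, -0.7, -0.3]
gripper_width: 0.0524
```

Run:
```python
from plant import *
from h import *
s=get_state();print(s["time_s"],s["tcp_pos"],s["eef_rot"],s["contact_force"],s["gripper_width"])
a=capture("side")
for b in blobs(red(a["frame"]),(275,155,310,195)): print(b)
x=cv2.resize(a["frame"][60:270,180:400],None,fx=2.6,fy=2.6,interpolation=2)
cv2.imwrite("pics/4.png",x)
```

```text
16.6 [ 0.49348193 -0.14180778  0.17502418] [-1.79999279e+02  1.73286080e-03 -3.79885727e+01] [-0.30783074 -0.71301156 -0.28447522] 0.052361373582447024
([287, 163, 15, 16, 152], [294.04, 170.8], ((294.1689147949219, 170.7635040283203), (18.36712646484375, 9.648553848266602), 35.53767395019531))
```

View pics/4.png

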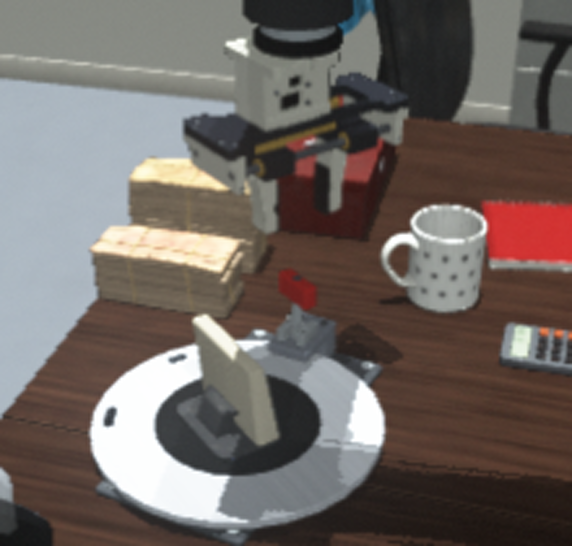

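Display turned to the stop and handle unchanged (same pixels, 294,171). Grip, lift about 4 mm, turn back.

Emit:
move_arm --pt "0 0.5 -20 0 0 0 60" --pt "0 0 -25 0 0 0 60" --pt "0 0 -25 0 0 0 60" --pt "0 0 -21 0 0 0 60" --pt "0 0 0 0 0 0 40" --pt "0 0 0 0 0 0 25" --pt "0 0 0 0 0 0 10" --pt "0 0 0 0 0 0 0" --pt "0 0 0 0 0 0 0" --pt "0 0 0 0 0 0 0" --pt "0 0 0 0 0 0 0" --squeeze 10

```text
time_s: 17.75
tcp_pos: [0.4936, -0.1413, 0.0849]
eef_rot: [180.0, -0.0, -37.9]
contact_force: [-2.7, -1.3, 6.3]
gripper_width: 0.0159
```

Emit:
move_arm --pt "0 0 0 0 0 0 0" --pt "0 0 0 0 0 0 0" --pt "0 0 2 0 0 0 0" --pt "0 0 2 0 0 0 0" --pt "0 0 1 0 0 0 0" --pt "0 0 0 0 0 0 0" --squeeze 40

```text
time_s: 18.35
tcp_pos: [0.4934, -0.1411, 0.0888]
eef_rot: [180.0, 0.0, -37.9]
contact_force: [2.4, -3.9, -7.8]
gripper_width: 0.0156
```

Lifted (about -8 N). Turn back 60°.

Emit:
move_arm --pt "0 0 0 0 0 -5 0" --pt "0 0 0 0 0 -5 0" --pt "0 0 0 0 0 -5 0" --pt "0 0 0 0 0 -5 0" --pt "0 0 0 0 0 -5 0" --pt "0 0 0 0 0 -5 0" --pt "0 0 0 0 0 -5 0" --pt "0 0 0 0 0 -5 0" --pt "0 0 0 0 0 -5 0" --pt "0 0 0 0 0 -5 0" --pt "0 0 0 0 0 -5 0" --pt "0 0 0 0 0 -5.5 0" --pt "0 0 0 0 0 0 0" --pt "0 0 0 0 0 0 0"

```text
time_s: 19.75
tcp_pos: [0.4924, -0.1414, 0.0884]
eef_rot: [179.9, -0.1, -98.5]
contact_force: [-0.1, -7.1, -8.4]
gripper_width: 0.0155
```

Emit:
move_arm --pt "0 0 -3 0 0 0 0" --pt "0 0 -3 0 0 0 0" --pt "0 0 -3 0 0 0 0" --pt "0 0 0 0 0 0 0" --pt "0 0 0 0 0 0 0"

```text
time_s: 20.25
tcp_pos: [0.4924, -0.1414, 0.0794]
eef_rot: [179.9, -0.1, -98.5]
contact_force: [0.8, -6.5, -7.5]
gripper_width: 0.0156
```

Emit:
move_arm --pt "0 0 -3 0 0 0 0" --pt "0 0 -3 0 0 0 0" --pt "0 0 -1.5 0 0 0 0" --pt "0 0 0 0 0 0 0" --pt "0 0 0 0 0 0 0"

```text
time_s: 20.75
tcp_pos: [0.4924, -0.1414, 0.0721]
eef_rot: [179.9, -0.1, -98.4]
contact_force: [-0.9, -6.6, -7.1]
gripper_width: 0.0159
```

The plunger is almost fully down and still pulling, so it is in the slot. Release and retreat.

Emit:
move_arm --pt "0 0 0 0 0 0 22" --pt "0 0 0 0 0 0 40" --pt "0 0 0 0 0 0 60" --pt "0 0 0 0 0 0 60" --pt "0 0 0 0 0 0 60" --pt "0 0 0 0 0 0 60" --pt "0 0 20 0 0 0 60" --pt "0 0 30 0 0 0 60" --pt "0 0 40 0 0 0 60" --pt "0 0 40 0 0 0 60" --pt "0 0 0 0 0 0 60" --pt "0 0 0 0 0 0 60"

```text
time_s: 21.95
tcp_pos: [0.494, -0.1407, 0.2035]
eef_rot: [-179.9, 0.1, -98.4]
contact_force: [-0.3, 0.6, -0.8]
gripper_width: 0.0528
```

Run:
```python
from plant import *
from h import *
s=get_state();print(s["time_s"],s["tcp_pos"],s["contact_force"],s["qd"].round(2))
a=capture("side")
for b in blobs(red(a["frame"]),(275,155,310,195)): print(b)
x=cv2.resize(a["frame"][60:270,180:400],None,fx=2.6,fy=2.6,interpolation=2)
cv2.imwrite("pics/5.png",x)
```

```text
21.95 [ 0.49395434 -0.14071149  0.20347659] [-0.31354531  0.5586266  -0.76698733] [ 0.04  1.77 -2.21 -0.47  0.42 -0.12]
([288, 167, 13, 16, 129], [293.8, 175.12], ((293.9508361816406, 174.9590301513672), (9.090619087219238, 17.156944274902344), 39.80556869506836))
```

View pics/5.png

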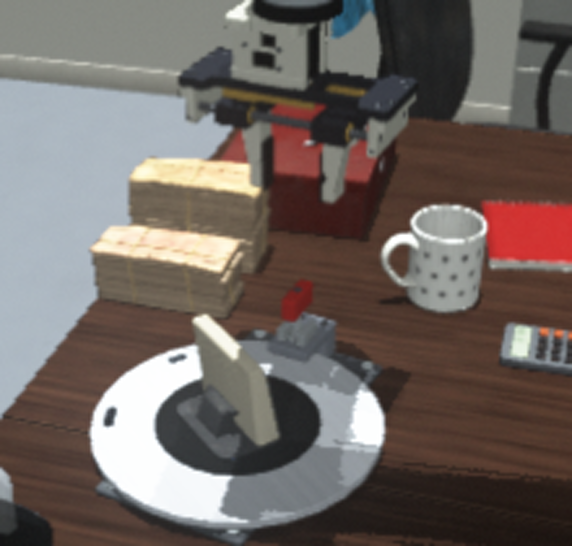

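The handle is back at its starting pixels (293.8,175.1; it started at 293.8,174.5), the display is still at about 60°, and the mug hasn't moved.

```bash
python3 -c "
from plant import *
print(close_job())"
```

```text
the job is handed in; nothing more can be done
None
```

The display is turned about 60° anticlockwise towards the mug, which stands on the -y side. The plunger is dropped and locked, and the job was handed in at about 22 s of the 54 s allowed.

- **Unlocking:** I pulled the plunger about 18 mm, twisted it 60° and let go. It stayed out, and it was in the same place in the picture after the swivel.
- **Swivel:** I turned the display about 60°, until the turning moment began to rise near the stop.
- **Locking:** I turned the handle back and lowered it. The plunger pulled down freely the whole way, with no stop at 9 mm.
- **Last picture:** The handle is back at its starting pixels to within 1 px. The display is still turned, the mug looks unmoved, and the gripper is well clear with about 1 N of force reading, close to its no-contact readings.
- **Disagreement on the way:** The display gripped about 4 mm off the swivel axis I had measured. This gave side forces of up to about 13 N during the turn until I corrected for it.
- **Not checked:** I did not measure the final swivel angle from an image. The 60° comes from how far the gripper turned.

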